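Click the microscope illuminator's filter turret into its notch

ROBOT

A 6-joint arm with a two-finger parallel gripper is mounted at the origin on the work surface. World frame = base frame: x ahead of the robot, y to its left, z up, the work surface at z = 0. Lengths are in m, angles in rad, forces in N, time in s.
With the tool pointing down it reaches from about 0.35 to 0.975 m from the base axis. Payload 4.9 kg.
Tool frame: the origin (TCP) lies on the centre line of the jaws, within the pads' length; the fingertips stand 17 mm ahead of it and the grasp point (between the pads) lies 2 mm behind it (ctrl.tcp_to_tips is the x of the fingertips in the tool frame, in m); x points along the fingers, z is the direction in which the jaws open and shut, and the axes are right-handed (so a half turn about x gives the same grasp; the last joint's range is limited). The gripper opens to 85 mm and grips with 20 to 120 N. Pads are 22 mm wide; open, the fingers measure 114 mm over their backs; the gripper's body (76 mm by 85 mm) begins 54 mm behind the grasp point. The pads swing forward as they close: fully open they stand 13 mm farther back than shut.
Start: joints at [-0.119, 0.053, 1.613, -0, 1.476, -0.119], TCP at [0.625, 0, 0.248] pointing down, gripper open.
Joint ranges: [-3.01, 3.01], [-1.01, 2.22], [0.06, 2.58], [-1.02, 4.17], [0.09, 2.62], [-3.14, 3.14]. Speed limits (rad/s): [2.57, 2.57, 3.14, 3.14, 3.14, 3.14].

INTERFACE

Orientations are given as a rotation vector (axis times angle).
In Python, from station import ctrl, cams, finder gives the robot as it stands.
- The arm moves only by the tool step_arm, never from a script. Its argument "moves" is a list of rows, each a list of 3 entries, a list of its own where there are three numbers: the shift along the tool's x, y, z in cm, then the turn, a rotation vector about the tool's x, y, z in degrees, then the opening, from 0 (shut) to 1 (fully open). A call has exactly 10 rows; each row is the pose to reach, as a shift and turn from the pose measured when the call began, along the tool's axes at that moment; what a row does not reach only later rows make up. A row lasts 1/12 s, in which the tool goes at most 41.7 mm and 7.16 degrees, less where a joint would pass 70% of its speed; a pose out of reach is approached as far as the arm can. A call with a gripper value outside its range is refused whole. The fingers move at their own pace and stop on an object; "grip_force" is the grip in N (left out, the last holds). Time passes only in rows, so rows that repeat a pose let the fingers close, or fill a call up. It gives the time, the measured TCP pose, the force and the opening at its end, in the units of the state.
- ctrl.get_obs(): the state, without advancing time (a new reading comes with each control period).
- cams.get_image(name): name is "scene" or "side" or "wrist"; returns a dict with "pixels" (384x512x3 uint8, blue, green, red), "fx", "fy", "cx", "cy" (pixels), "position" and "attitude" of the camera in the world. Camera axes: x right, y up, looking along -z (the intrinsics and any distortion apply to the point x, -y, -z); pixel columns grow to the right and rows downward; lengths in m; the calibration is good to about 2 mm. A picture is of the moment at which its call begins. There is no depth.
- ctrl.finish_job(): hands the job in, once; it reports no verdict.
Trained networks look in the newest picture that a camera, given by its name, has taken for a name from the list of things; names that differ only in an ending like _2 or _b are one class to them, and where a whole thing is asked for, a point or a joint stands for the part that bears it (a point fixed in the world has none). Each returns a list of dicts, best first, with "conf" (0 to 1); they miss things now and then, are a little off and sometimes report something else, mostly with a low value. They report only what shows in the picture. A call takes as long as a camera call. They do not tell look-alikes from the thing itself.
- finder.find_in(camera, name): "at" ([column, row] in pixels, amid what is visible of it).
- finder.regions_of(camera, name): "region" (384x512 bool, what is visible of it) and "at" ([column, row] in pixels, amid what is visible of it).
- finder.tip_of(camera, name): "at" ([column, row] in pixels: a listed point, or the origin of a listed thing).
The state is a dict: "t": time; "q": joint angles; "dq": joint speeds; "effort": joint torques, N m; "tool_pos": TCP position; "tool_rot": TCP orientation; "contact_force": force on the tool from outside, world axes, zero at the start; "wrist_torque": the same for the moment, N m; "opening": finger opening in m.
Only numpy, scipy, OpenCV 4.12 (cv2) and the standard library are available. Lean on these libraries where they do the work, as an engineer would, in place of code of your own. Each camera call takes 0.05 s, during which the arm holds its last target. There are 200 camera calls.

TASK

Turn the bar knob of the illuminator's filter turret clockwise (seen from above) until you feel its resistance dip and the little spring pin beside it drops into the hidden notch. Stop there, let go of the knob and leave the turret seated in the notch, without turning the lamp's dimmer or shifting the slide box.

Things in the scene. Friction and masses are not known exactly. Their poses are not given: they have to be found in the camera images.
- turret: Aluminium disc, 96 mm wide, on a fixed grey box (190 mm square, top 75 mm above the table). On its stem a black bar knob 48 long, 16 thick, 34 mm high, spanning 26 to 60 mm above the origin; pinch it across the 16 mm. Origin: on the upright turning axis, under the disc; x along the bar, z up. The notch lies 30 to 75 degrees clockwise from the start; turning takes under 0.1 N m.
- index_pin (a joint): Steel pin, 16 mm head, upright in the grey box's top, 66 mm from the turret's axis, away from the robot. Metres, growing downward: under 0.001 while up (head 22 mm above the box), 0.008 in mid-notch. From 12 degrees before mid-notch it sinks and pulls the turret on (torque dips by about 0.1 N m); past the middle it resists, with no stop. Let go within 8 degrees of the middle, it centres itself.
- dimmer (a joint): Round black lamp dimmer, 36 mm across and 22 mm high, on top of the separate white power supply (a fixed box 110 x 140 mm, 70 mm high). Value in rad, 0 at the start, growing clockwise. Not to be turned.
- slide_box: Grey and white microscope slide box lying on the table, 85 x 100 x 34 mm, long side along its y, loose. Origin at the centre of its underside. Not to be shifted.
Not all that is in view belongs to the job. There is more than one size of the part that bears dimmer; the job needs the smallest.

How it is judged:
By the outcome, as a careful person would: the job done as asked, in the order asked, and still so for the second after the job is handed in, with the robot touching nothing.
It also fails if it takes over 38 s, if anything falls off the work surface, if the arm or the gripper's body presses on something with over 40 N, if the wrist force passes 120 N, or if a joint passes its speed limit or range.

## Working session

There is one attempt and no reset: what is moved stays moved. The work goes in short steps, Python scripts to look and compute and a tool call to move; the robot and the scene stay as the last step left them, time stands still between calls to the robot, and variables do not carry over. Pictures are saved under pics/ and viewed, on a budget of 10 in all, crops included, one or two more only if the job needs it, and the job is handed in when it is done.

Besides the shell and the picture viewer there is one more tool, called by a JSON object that holds its "method" and its "body". step_arm: Moves the arm, as the interface text tells. Its arguments: {"type":"object","properties":{"moves":{"type":"array"},"grip_force":{"type":"number"}},"required":["moves"]}

```bash
mkdir -p pics; ls; cat > h.py <<'E'
import numpy as np, cv2
from scipy.spatial.transform import Rotation as R
from station import ctrl, cams, finder
def Rm(a):
    a=np.array(a,float)
    if a.shape==(3,3): return a
    return R.from_rotvec(a).as_matrix() if a.size==3 else R.from_quat(a).as_matrix()
def ray(im,px):
    d=np.array([(px[0]-im['cx'])/im['fx'],-(px[1]-im['cy'])/im['fy'],-1.])
    return np.array(im['position']),Rm(im['attitude'])@d
def at_z(im,px,z):
    o,d=ray(im,px); return o+d*(z-o[2])/d[2]
def proj(im,p):
    c=Rm(im['attitude']).T@(np.array(p)-im['position'])
    return [im['cx']+im['fx']*c[0]/-c[2], im['cy']+im['fy']*c[1]/c[2]]
E
python3 - <<'E'
from h import *
ims={}
for c in ['scene','side','wrist']:
    im=cams.get_image(c); ims[c]=im; cv2.imwrite(f'pics/{c}0.png',im['pixels'])
    print(c,{k:v for k,v in im.items() if k!='pixels'})
    for n in ['turret','index_pin','dimmer','slide_box']:
        print(n,[(np.round(f['at']).tolist(),round(f['conf'],2)) for f in finder.find_in(c,n)][:5])
    print('tip',[(f['at'],f['conf']) for f in finder.tip_of(c,'turret')][:3])
print(ctrl.get_obs())
cv2.imwrite('pics/both.png',np.vstack([np.hstack([ims['scene']['pixels'],ims['side']['pixels']])])[:, :, :] if 0 else cv2.resize(np.hstack([ims['scene']['pixels'],ims['side']['pixels']]),(800,300)))
E
```

```text
pics
scene {'fx': 414.1795989144682, 'fy': 414.1795989144682, 'cx': 257.73217128509265, 'cy': 197.35749934905178, 'position': array([ 1.06328008, -0.69738884,  0.89909391]), 'attitude': array([0.82215083, 0.23506034, 0.55381245])}
turret [([168.0, 243.0], 0.6), ([287.0, 252.0], 0.53)]
index_pin []
dimmer [([283.0, 120.0], 0.62)]
slide_box [([287.0, 250.0], 0.79)]
tip [([168.2, 244.2], 0.96)]
side {'fx': 386.04315621636056, 'fy': 386.04315621636056, 'cx': 251.67014617999894, 'cy': 192.41990931558684, 'position': array([0.28007316, 1.06940689, 0.71293768]), 'attitude': array([ 0.22411504, -1.43448983, -2.52357576])}
turret [([302.0, 162.0], 0.66)]
index_pin []
dimmer [([207.0, 208.0], 0.8), ([280.0, 278.0], 0.72), ([283.0, 227.0], 0.48)]
slide_box [([218.0, 192.0], 0.92)]
tip []
wrist {'fx': 331.3247601720137, 'fy': 331.3247601720137, 'cx': 255.94675419186333, 'cy': 189.72945555651282, 'position': array([0.62453501, 0.0706434 , 0.37393843]), 'attitude': array([-0.27909767, -0.00042129, -0.00085935])}
turret [([71.0, 381.0], 0.54)]
index_pin []
dimmer []
slide_box [([345.0, 159.0], 0.76)]
tip []
{'t': 0.9, 'q': array([-1.18987679e-01,  5.26898496e-02,  1.61287898e+00, -8.80336320e-06,
        1.47598681e+00, -1.19012653e-01]), 'dq': array([-1.28722431e-04, -6.69521365e-04,  7.23821716e-04, -1.70285731e-03,
        3.53084411e-04, -4.54366150e-05]), 'effort': array([-3.37105303e-04, -3.93677974e+01, -3.70464885e+01, -2.34370073e-04,
        4.27475043e-04,  7.99701979e-06]), 'tool_pos': array([6.24993072e-01, 6.62805799e-06, 2.48322443e-01]), 'tool_rot': array([-3.05536977e-05,  1.57076062e+00,  9.98374692e-06]), 'contact_force': array([ 0.38546924, -0.56200509, -0.16177462]), 'wrist_torque': array([-0.05895394, -0.03316982, -0.0289498 ]), 'opening': 0.08550378696169757}
```

View pics/scene0.png

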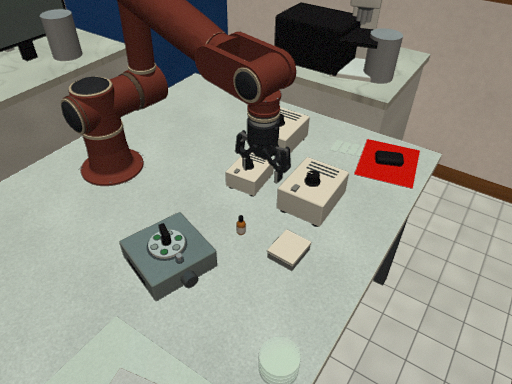

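View pics/side0.png

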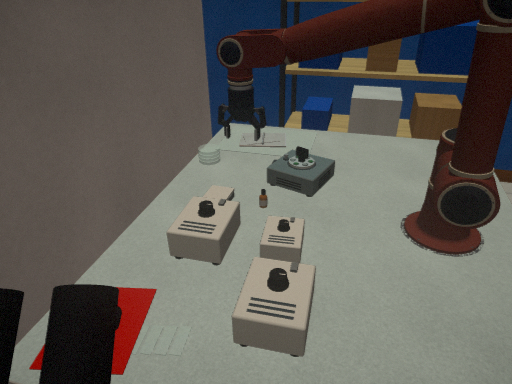

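The scene view shows the grey illuminator box with the turret disc and black bar at (167,240), and the pin at (180,258). The slide box is at (289,249). There are three white supplies, at about (250,170), (313,185) and (288,130); the smallest is the one at (250,170). In the side view the turret is at (302,158) and the smallest supply at (283,235). There is only one turret. Next I'll measure it in an enlarged crop.

```bash
python3 - <<'E'
from h import *
from scipy.optimize import least_squares
im=cams.get_image('scene'); sd=cams.get_image('side')
t=finder.tip_of('scene','turret'); print([(f['at'],f['conf']) for f in t])
ts=finder.tip_of('side','turret'); print([(f['at'],f['conf']) for f in ts])
for z in (.06,.075): print(z,at_z(im,t[0]['at'],z), proj(sd,at_z(im,t[0]['at'],z)))
a=cv2.resize(im['pixels'][195:305,110:230],None,fx=3.3,fy=3.3,interpolation=cv2.INTER_CUBIC)
b=cv2.resize(sd['pixels'][130:200,260:345],None,fx=4.6,fy=4.6,interpolation=cv2.INTER_CUBIC)
h=max(a.shape[0],b.shape[0]); P=lambda x:np.pad(x,((0,h-x.shape[0]),(0,0),(0,0)))
cv2.imwrite('pics/crop.png',np.hstack([P(a),P(b)])); print(a.shape,b.shape)
E
```

```text
[([170.5, 244.5], 0.55)]
[([299.4, 166.2], 0.57)]
0.06 [ 0.46319281 -0.19698368  0.06      ] [np.float64(300.97464425493206), np.float64(168.82739674265267)]
0.075 [ 0.47392023 -0.20592913  0.075     ] [np.float64(298.67913596528484), np.float64(163.8134644336256)]
(363, 396, 3) (322, 391, 3)
```

View pics/crop.png

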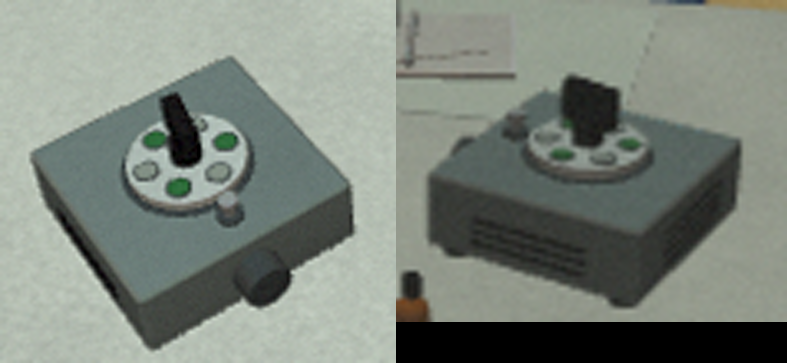

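The crop confirms it: turret disc at crop (188,160), bar roughly end-on to the scene camera, pin at (229,208). I'll move above it for a wrist view.

{"method": "step_arm", "body": {"moves": [[[0,-3,-2.2],[0,0,0],1],[[0,-6,-4.4],[0,0,0],1],[[0,-9,-6.6],[0,0,0],1],[[0,-12,-8.8],[0,0,0],1],[[0,-15,-11],[0,0,0],1],[[0,-17.5,-13],[0,0,0],1],[[0,-19.5,-14.5],[0,0,0],1],[[0,-20.5,-15.2],[0,0,0],1],[[0,-20.5,-15.2],[0,0,0],1],[[0,-20.5,-15.2],[0,0,0],1]]}}

```text
t: 1.93
tool_pos: [0.4732, -0.205, 0.2484]
tool_rot: [0.001, 1.57, -0.0]
contact_force: [0.1, 0.1, 0.3]
opening: 0.0856
```

```bash
python3 - <<'E'
from h import *
w=cams.get_image('wrist'); o=ctrl.get_obs()
print(o['tool_pos'],o['tool_rot'],o['t'],w['position'],w['attitude'])
for n in ['turret','index_pin','dimmer']:
    print(n,[(f['at'],f['conf']) for f in finder.find_in('wrist',n)][:3])
    print('tip',[(f['at'],f['conf'],at_z(w,f['at'],.075)) for f in finder.tip_of('wrist',n)][:3])
cv2.imwrite('pics/w1.png',w['pixels'])
E
```

```text
[ 0.47348988 -0.20449089  0.24841851] [1.62379831e-04 1.57022733e+00 5.79300072e-04] 1.9833 [ 0.47269946 -0.13441282  0.37409085] [-0.27864209 -0.00094416 -0.00197116]
turret [([250.7, 182.7], 0.9)]
tip [([249.9, 181.9], 0.62, array([ 0.46727909, -0.21237154,  0.075     ]))]
index_pin [([318.7, 207.4], 0.58)]Traceback (most recent call last):
  File "<stdin>", line 6, in <module>
ValueError: it knows: slide_box, turret
```

```bash
python3 - <<'E'
from h import *
w=cams.get_image('wrist')
cv2.imwrite('pics/w1.png',cv2.resize(w['pixels'],(800,600),interpolation=cv2.INTER_CUBIC))
E
```

```text
(no output)
```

View pics/w1.png

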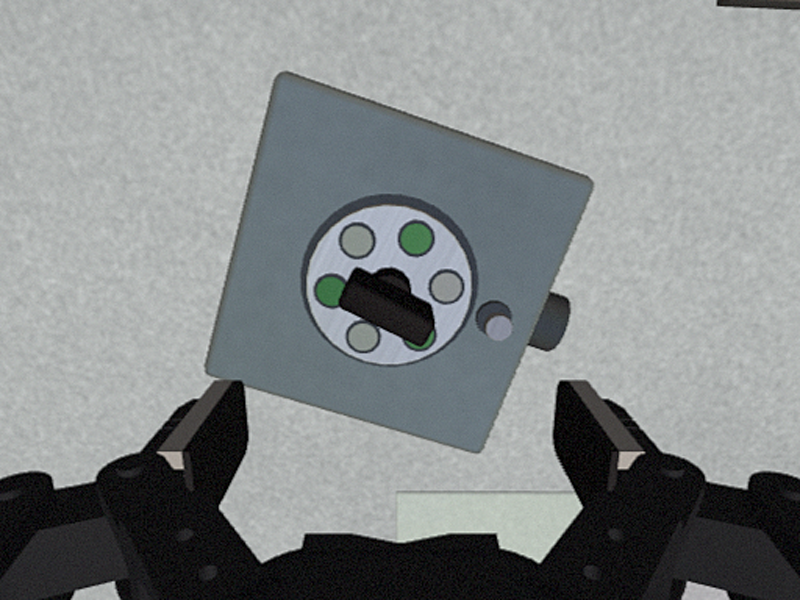

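```bash
cat > fit.py <<'E'
from h import *
from scipy.optimize import minimize
def fit(w,x0,S=4,box=(205,165,285,228)):
    g=w['pixels'].max(axis=2); 
    m=np.zeros(g.shape,np.uint8); c0,r0,c1,r1=box; m[r0:r1,c0:c1]=g[r0:r1,c0:c1]<45
    n,l,s,_=cv2.connectedComponentsWithStats(m); k=1+np.argmax(s[1:,4]); m=(l==k).astype(np.uint8)
    M=cv2.resize(m,None,fx=S,fy=S,interpolation=cv2.INTER_LINEAR)
    def sil(p):
        x,y,a=p; c,s_=np.cos(a),np.sin(a); o=np.zeros_like(M)
        P=np.array([proj(w,[x+c*u-s_*v,y+s_*u+c*v,z]) for u in(-.024,.024) for v in(-.008,.008) for z in(.101,.135)])
        P=(P+.5)*S-.5; cv2.fillConvexPoly(o,cv2.convexHull(np.round(P*16).astype(np.int32)),1,shift=4); return o
    f=lambda p:np.sum(sil(p)!=M)/M.sum()
    best=min((minimize(f,[x0[0],x0[1],a],method='Nelder-Mead',options=dict(initial_simplex=[[x0[0],x0[1],a],[x0[0]+.008,x0[1],a],[x0[0],x0[1]+.008,a],[x0[0],x0[1],a+.2]],maxiter=150)) for a in x0[2]),key=lambda r:r.fun)
    return best.x,best.fun,s[k]
if __name__=='__main__':
    w=cams.get_image('wrist'); p,e,s=fit(w,[.47,-.21,[-.3,-.45,-.6]])
    print(p,np.degrees(p[2]),e,s)
    for h in (.097,): print('pin',at_z(w,[318.7,209.5],h))
E
python3 fit.py
```

```text
[ 0.46665128 -0.20964399 -0.48834403] -27.98005200726856 0.17888443508390517 [ 217  172   61   49 1849]
pin [ 0.52876186 -0.23086619  0.097     ]
```

{"method": "step_arm", "body": {"moves": [[[0,-0.1,-0.1],[-7,0,0],1],[[0,-0.2,-0.2],[-14,0,0],1],[[0,-0.3,-0.3],[-21,0,0],1],[[0,-0.4,-0.4],[-28,0,0],1],[[1,-0.5,-0.5],[-35,0,0],1],[[2,-0.5,-0.6],[-42,0,0],1],[[3,-0.5,-0.7],[-49,0,0],1],[[4,-0.5,-0.7],[-56,0,0],1],[[5,-0.5,-0.7],[-62,0,0],1],[[5,-0.5,-0.7],[-62,0,0],1]]}}

```text
t: 3.07
tool_pos: [0.4657, -0.208, 0.1957]
tool_rot: [-0.842, 1.402, 0.849]
contact_force: [-0.0, 0.7, -0.5]
opening: 0.0857
```

```bash
python3 - <<'E'
from h import *
from fit import fit
w=cams.get_image('wrist'); o=ctrl.get_obs(); T=Rm(o['tool_rot'])
print(o['tool_pos'],o['t'],o['q'],'jaw yaw',np.degrees(np.arctan2(T[1,2],T[0,2])),T[:,0],ctrl.tcp_to_tips)
c=proj(w,[.467,-.21,.12]); print(c)
b=[int(c[0]-60),int(c[1]-60),int(c[0]+60),int(c[1]+60)]
p,e,s=fit(w,[.467,-.21,[-.35,-.5,-.65]],box=b); print(p,np.degrees(p[2]),e,s,b)
g=w['pixels'].copy()
P=np.array([proj(w,[p[0]+np.cos(p[2])*u-np.sin(p[2])*v,p[1]+np.sin(p[2])*u+np.cos(p[2])*v,.135]) for u,v in((-.024,-.008),(.024,-.008),(.024,.008),(-.024,.008))])
g=cv2.resize(g,(768,576)); cv2.polylines(g,[np.int32(P*1.5)],True,(0,0,255),1)
cv2.imwrite('pics/w2.png',g)
E
```

```text
[ 0.46613497 -0.20832008  0.19691127] 3.1167 [-5.66241350e-01 -1.86210623e-01  1.92720174e+00  2.25562389e-04
  1.40364313e+00 -1.64865939e+00] jaw yaw 62.01577608917877 [-0.00244754  0.0018194  -0.99999535] 0.017
[np.float64(253.32976303302988), np.float64(212.51192371790657)]
[ 0.46768272 -0.21112037 -0.49845688] -28.5594753484455 0.17883600853069928 [ 235  172   36   84 2247] [193, 152, 313, 272]
```

View pics/w2.png

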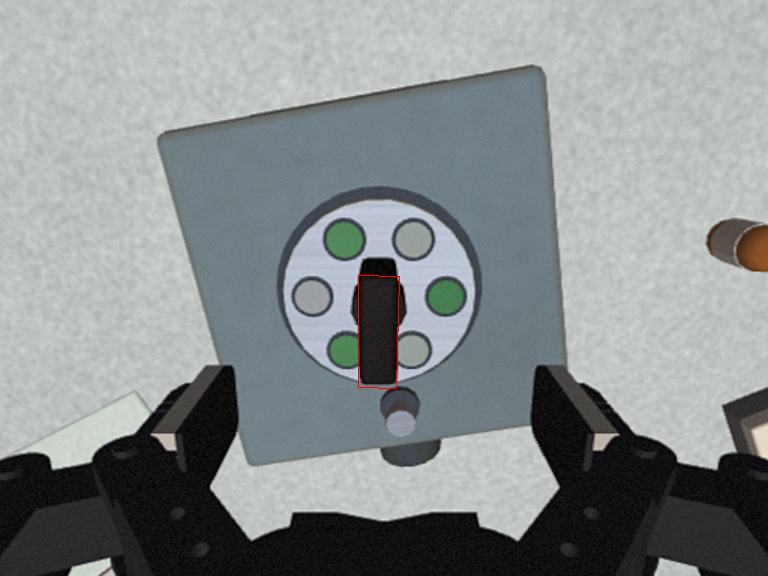

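The bar is centred and aligned with the jaws, its top edge at about (379,275)–(379,385). I'll descend and pinch.

{"method": "step_arm", "body": {"moves": [[[2,-0.2,-0.1],[0,0,0],1],[[4,-0.25,-0.15],[0,0,0],0.8],[[6,-0.25,-0.15],[0,0,0],0.6],[[7.2,-0.25,-0.15],[0,0,0],0.5],[[7.2,-0.25,-0.15],[0,0,0],0.4],[[7.2,-0.25,-0.15],[0,0,0],0.3],[[7.2,-0.25,-0.15],[0,0,0],0.1],[[7.2,-0.25,-0.15],[0,0,0],0],[[7.2,-0.25,-0.15],[0,0,0],0],[[7.2,-0.25,-0.15],[0,0,0],0]], "grip_force": 25}}

```text
t: 3.95
tool_pos: [0.4678, -0.2119, 0.1264]
tool_rot: [-0.842, 1.403, 0.842]
contact_force: [-2.6, -4.4, 0.3]
opening: 0.0157
```

```bash
cat > s.py <<'E'
from h import *
o=ctrl.get_obs(); T=Rm(o['tool_rot'])
print('t',o['t'],'pos',o['tool_pos'].round(4),'yaw',np.degrees(np.arctan2(T[1,2],T[0,2])).round(2),'F',o['contact_force'].round(2),'M',o['wrist_torque'].round(3),'open',round(o['opening'],4))
E
python3 s.py
```

```text
t 3.95 pos [ 0.4678 -0.2119  0.1264] yaw 61.99 F [-2.57 -4.36  0.33] M [-0.456  0.326  0.02 ] open 0.0157
```

{"method": "step_arm", "body": {"moves": [[[0,0,0],[3,0,0],0],[[0,0,0],[6,0,0],0],[[0,0,0],[9,0,0],0],[[0,0,0],[12,0,0],0],[[0,0,0],[14,0,0],0],[[0,0,0],[16,0,0],0],[[0,0,0],[18,0,0],0],[[0,0,0],[20,0,0],0],[[0,0,0],[21,0,0],0],[[0,0,0],[22,0,0],0]]}}

```text
t: 4.78
tool_pos: [0.4677, -0.2121, 0.1265]
tool_rot: [-0.546, 1.503, 0.545]
contact_force: [-1.7, -4.3, -4.8]
opening: 0.0159
```

```bash
python3 s.py
```

```text
t 4.7833 pos [ 0.4677 -0.2121  0.1265] yaw 39.93 F [-1.66 -4.28 -4.82] M [-0.407  0.052  0.036] open 0.0159
```

{"method": "step_arm", "body": {"moves": [[[0,0,0],[0.4,0,0],0],[[0,0,0],[0.8,0,0],0],[[0,0,0],[1.2,0,0],0],[[0,0,0],[1.6,0,0],0],[[0,0,0],[2,0,0],0],[[0,0,0],[2.4,0,0],0],[[0,0,0],[2.8,0,0],0],[[0,0,0],[3.2,0,0],0],[[0,0,0],[3.6,0,0],0],[[0,0,0],[4,0,0],0]]}}

```text
t: 5.62
tool_pos: [0.4676, -0.2122, 0.1265]
tool_rot: [-0.491, 1.517, 0.49]
contact_force: [-1.8, -3.1, -4.7]
opening: 0.0153
```

```bash
python3 s.py
```

```text
t 5.6167 pos [ 0.4676 -0.2122  0.1265] yaw 35.89 F [-1.76 -3.13 -4.69] M [-0.347  0.062  0.038] open 0.0153
```

{"method": "step_arm", "body": {"moves": [[[0,0,0],[0.4,0,0],0],[[0,0,0],[0.8,0,0],0],[[0,0,0],[1.2,0,0],0],[[0,0,0],[1.6,0,0],0],[[0,0,0],[2,0,0],0],[[0,0,0],[2.4,0,0],0],[[0,0,0],[2.8,0,0],0],[[0,0,0],[3.2,0,0],0],[[0,0,0],[3.6,0,0],0],[[0,0,0],[4,0,0],0]]}}

```text
t: 6.45
tool_pos: [0.4676, -0.2122, 0.1265]
tool_rot: [-0.436, 1.529, 0.435]
contact_force: [-2.5, -3.4, -4.9]
opening: 0.0158
```

```bash
python3 s.py
```

```text
t 6.45 pos [ 0.4676 -0.2122  0.1265] yaw 31.85 F [-2.48 -3.42 -4.86] M [-0.405  0.086  0.054] open 0.0158
```

{"method": "step_arm", "body": {"moves": [[[0,0,0],[0.4,0,0],0],[[0,0,0],[0.8,0,0],0],[[0,0,0],[1.2,0,0],0],[[0,0,0],[1.6,0,0],0],[[0,0,0],[2,0,0],0],[[0,0,0],[2.4,0,0],0],[[0,0,0],[2.8,0,0],0],[[0,0,0],[3.2,0,0],0],[[0,0,0],[3.6,0,0],0],[[0,0,0],[4,0,0],0]]}}

```text
t: 7.28
tool_pos: [0.4675, -0.2122, 0.1265]
tool_rot: [-0.382, 1.539, 0.38]
contact_force: [-2.5, -3.3, -4.5]
opening: 0.0153
```

```bash
python3 s.py
```

```text
t 7.2833 pos [ 0.4675 -0.2122  0.1265] yaw 27.81 F [-2.55 -3.31 -4.55] M [-0.388  0.169  0.042] open 0.0153
```

{"method": "step_arm", "body": {"moves": [[[0,0,0],[0.4,0,0],0],[[0,0,0],[0.8,0,0],0],[[0,0,0],[1.2,0,0],0],[[0,0,0],[1.6,0,0],0],[[0,0,0],[2,0,0],0],[[0,0,0],[2.4,0,0],0],[[0,0,0],[2.8,0,0],0],[[0,0,0],[3.2,0,0],0],[[0,0,0],[3.6,0,0],0],[[0,0,0],[4,0,0],0]]}}

```text
t: 8.12
tool_pos: [0.4675, -0.2123, 0.1264]
tool_rot: [-0.327, 1.548, 0.324]
contact_force: [-3.5, -4.0, -4.0]
opening: 0.0154
```

```bash
python3 s.py
```

```text
t 8.1167 pos [ 0.4675 -0.2123  0.1264] yaw 23.77 F [-3.51 -4.04 -3.98] M [-0.4    0.176  0.099] open 0.0154
```

{"method": "step_arm", "body": {"moves": [[[0,0,0],[0.4,0,0],0],[[0,0,0],[0.8,0,0],0],[[0,0,0],[1.2,0,0],0],[[0,0,0],[1.6,0,0],0],[[0,0,0],[2,0,0],0],[[0,0,0],[2.4,0,0],0],[[0,0,0],[2.8,0,0],0],[[0,0,0],[3.2,0,0],0],[[0,0,0],[3.6,0,0],0],[[0,0,0],[4,0,0],0]]}}

```text
t: 8.95
tool_pos: [0.4674, -0.2123, 0.1264]
tool_rot: [-0.271, 1.556, 0.269]
contact_force: [-2.8, -3.8, -3.9]
opening: 0.0157
```

```bash
python3 s.py
```

```text
t 8.95 pos [ 0.4674 -0.2123  0.1264] yaw 19.73 F [-2.79 -3.77 -3.94] M [-0.472  0.274  0.053] open 0.0157
```

{"method": "step_arm", "body": {"moves": [[[0,0,0],[0.3,0,0],0],[[0,0,0],[0.6,0,0],0],[[0,0,0],[0.9,0,0],0],[[0,0,0],[1.2,0,0],0],[[0,0,0],[1.5,0,0],0],[[0,0,0],[1.8,0,0],0],[[0,0,0],[2.1,0,0],0],[[0,0,0],[2.4,0,0],0],[[0,0,0],[2.7,0,0],0],[[0,0,0],[3,0,0],0]]}}

```text
t: 9.78
tool_pos: [0.4674, -0.2123, 0.1265]
tool_rot: [-0.23, 1.561, 0.228]
contact_force: [-3.2, -3.4, -3.5]
opening: 0.0155
```

```bash
python3 s.py
```

```text
t 9.7833 pos [ 0.4674 -0.2123  0.1265] yaw 16.7 F [-3.22 -3.43 -3.54] M [-0.487  0.236  0.125] open 0.0155
```

```bash
python3 - <<'E'
from h import *
o=[]
for i in range(6):
    im=cams.get_image('scene' if i%2 else 'side'); o.append(im); print(ctrl.get_obs()['wrist_torque'].round(3))
pin=lambda z:[.4675+.0625,-.2115-.0215,z]
out=[]
for c,im,old in(('side',o[4],'side0'),('scene',o[5],'scene0')):
    u=np.int32(proj(im,pin(.095))); print(c,proj(im,pin(.097)),proj(im,pin(.089)))
    for p in (cv2.imread(f'pics/{old}.png'),im['pixels']):
        out.append(cv2.resize(p[u[1]-20:u[1]+20,u[0]-20:u[0]+20],(390,290*390//390),interpolation=cv2.INTER_CUBIC))
cv2.imwrite('pics/pin1.png',np.vstack([np.hstack(out[:2]),np.hstack(out[2:])]))
E
```

```text
[-0.446  0.243 -0.007]
[-0.442  0.252 -0.029]
[-0.476  0.257  0.005]
[-0.448  0.257  0.   ]
[-0.458  0.256 -0.013]
[-0.377  0.269  0.003]
side [np.float64(285.35949609228174), np.float64(153.86147005827888)] [np.float64(285.3060534553893), np.float64(155.79762954374615)]
scene [np.float64(178.72791524207827), np.float64(254.69864025995514)] [np.float64(179.09109136638676), np.float64(256.77242984672824)]
```

View pics/pin1.png

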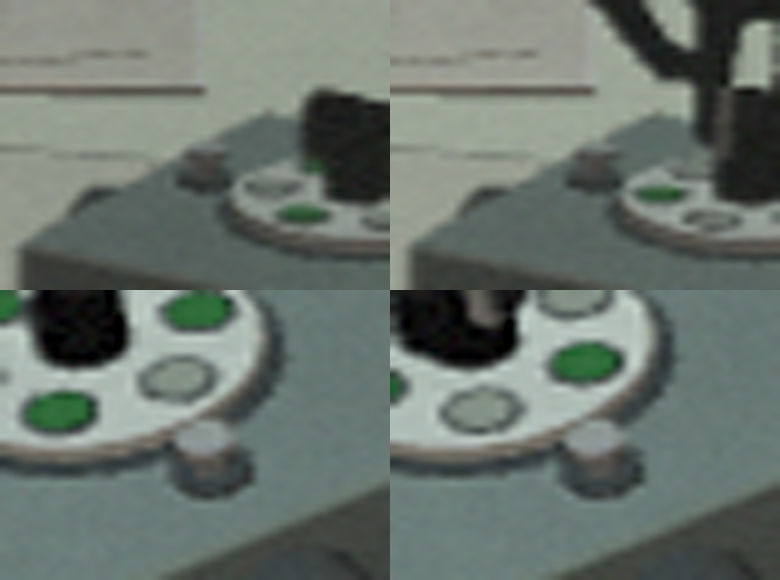

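The pin is still up: in both views its head sits exactly where it did at the start (crop side (205,155), scene (203,437)). I'll keep turning and track the pin numerically.

```bash
cat > pin.py <<'E'
from h import *
o=ctrl.get_obs(); T=Rm(o['tool_rot']); M=o['wrist_torque'][2]
r=[]
for c,(u,v) in (('scene',(179,256)),('side',(285,154))):
    im=cams.get_image(c); old=cv2.imread(f'pics/{c}0.png')
    f=lambda p,m:cv2.resize(p,None,fx=4,fy=4,interpolation=cv2.INTER_CUBIC)[(v-4-m)*4:(v+4+m)*4,(u-4-m)*4:(u+4+m)*4]
    q=cv2.matchTemplate(f(im['pixels'],4),f(old,0),cv2.TM_CCOEFF_NORMED); k=np.unravel_index(q.argmax(),q.shape)
    r.append((c,'drop px',(k[0]-16)/4,'dx',(k[1]-16)/4,round(float(q.max()),3)))
Ms=[ctrl.get_obs()['wrist_torque'][2]]
print('t',round(o['t'],2),'yaw',np.degrees(np.arctan2(T[1,2],T[0,2])).round(2),'Mz moving',M.round(3),'rest',np.round(Ms,3),r)
E
python3 pin.py
```

```text
t 10.08 yaw 16.7 Mz moving 0.003 rest [-0.038] [('scene', 'drop px', np.float64(0.0), 'dx', np.float64(0.0), 0.997), ('side', 'drop px', np.float64(0.0), 'dx', np.float64(0.0), 0.998)]
```

{"method": "step_arm", "body": {"moves": [[[0,0,0],[0.4,0,0],0],[[0,0,0],[0.8,0,0],0],[[0,0,0],[1.2,0,0],0],[[0,0,0],[1.6,0,0],0],[[0,0,0],[2,0,0],0],[[0,0,0],[2.4,0,0],0],[[0,0,0],[2.8,0,0],0],[[0,0,0],[3.2,0,0],0],[[0,0,0],[3.6,0,0],0],[[0,0,0],[4,0,0],0]]}}

```text
t: 11.02
tool_pos: [0.4673, -0.2123, 0.1264]
tool_rot: [-0.175, 1.566, 0.172]
contact_force: [-4.1, -5.1, -3.9]
opening: 0.0155
```

```bash
python3 pin.py
```

```text
t 11.02 yaw 12.66 Mz moving 0.064 rest [-0.05] [('scene', 'drop px', np.float64(0.0), 'dx', np.float64(0.0), 0.997), ('side', 'drop px', np.float64(0.0), 'dx', np.float64(0.0), 0.998)]
```

{"method": "step_arm", "body": {"moves": [[[0,0,0],[0.3,0,0],0],[[0,0,0],[0.6,0,0],0],[[0,0,0],[0.9,0,0],0],[[0,0,0],[1.2,0,0],0],[[0,0,0],[1.5,0,0],0],[[0,0,0],[1.8,0,0],0],[[0,0,0],[2.1,0,0],0],[[0,0,0],[2.4,0,0],0],[[0,0,0],[2.7,0,0],0],[[0,0,0],[3,0,0],0]]}}

```text
t: 11.95
tool_pos: [0.4673, -0.2123, 0.1265]
tool_rot: [-0.133, 1.569, 0.13]
contact_force: [-2.9, -2.4, -3.2]
opening: 0.0153
```

```bash
python3 pin.py
```

```text
t 11.95 yaw 9.6 Mz moving -0.028 rest [-0.154] [('scene', 'drop px', np.float64(0.25), 'dx', np.float64(0.0), 0.97), ('side', 'drop px', np.float64(0.25), 'dx', np.float64(-0.25), 0.991)]
```

The dip has started: torque has gone negative and the pin is dropping. I'll continue in small steps.

{"method": "step_arm", "body": {"moves": [[[0,0,0],[0.4,0,0],0],[[0,0,0],[0.8,0,0],0],[[0,0,0],[1.2,0,0],0],[[0,0,0],[1.6,0,0],0],[[0,0,0],[2,0,0],0],[[0,0,0],[2.4,0,0],0],[[0,0,0],[2.8,0,0],0],[[0,0,0],[3.2,0,0],0],[[0,0,0],[3.6,0,0],0],[[0,0,0],[4,0,0],0]]}}

```text
t: 12.88
tool_pos: [0.4672, -0.2123, 0.1264]
tool_rot: [-0.077, 1.572, 0.075]
contact_force: [-3.8, -4.6, -3.8]
opening: 0.0157
```

```bash
python3 pin.py
```

```text
t 12.88 yaw 5.55 Mz moving -0.096 rest [-0.119] [('scene', 'drop px', np.float64(0.75), 'dx', np.float64(0.0), 0.894), ('side', 'drop px', np.float64(0.75), 'dx', np.float64(-0.75), 0.975)]
```

{"method": "step_arm", "body": {"moves": [[[0,0,0],[0.3,0,0],0],[[0,0,0],[0.6,0,0],0],[[0,0,0],[0.9,0,0],0],[[0,0,0],[1.2,0,0],0],[[0,0,0],[1.5,0,0],0],[[0,0,0],[1.8,0,0],0],[[0,0,0],[2.1,0,0],0],[[0,0,0],[2.4,0,0],0],[[0,0,0],[2.7,0,0],0],[[0,0,0],[3,0,0],0]]}}

```text
t: 13.82
tool_pos: [0.4672, -0.2123, 0.1264]
tool_rot: [-0.036, 1.573, 0.033]
contact_force: [-4.3, -3.4, -3.7]
opening: 0.0156
```

```bash
python3 pin.py
```

```text
t 13.82 yaw 2.51 Mz moving -0.067 rest [-0.156] [('scene', 'drop px', np.float64(1.25), 'dx', np.float64(0.0), 0.797), ('side', 'drop px', np.float64(1.25), 'dx', np.float64(-1.25), 0.952)]
```

{"method": "step_arm", "body": {"moves": [[[0,0,0],[0.3,0,0],0],[[0,0,0],[0.6,0,0],0],[[0,0,0],[0.9,0,0],0],[[0,0,0],[1.2,0,0],0],[[0,0,0],[1.5,0,0],0],[[0,0,0],[1.8,0,0],0],[[0,0,0],[2,0,0],0],[[0,0,0],[2.2,0,0],0],[[0,0,0],[2.4,0,0],0],[[0,0,0],[2.5,0,0],0]]}}

```text
t: 14.75
tool_pos: [0.4672, -0.2124, 0.1265]
tool_rot: [-0.002, 1.574, -0.001]
contact_force: [-4.1, -3.5, -3.5]
opening: 0.0152
```

```bash
python3 pin.py; python3 s.py
```

```text
t 14.75 yaw 0.01 Mz moving 0.154 rest [0.036] [('scene', 'drop px', np.float64(1.75), 'dx', np.float64(0.25), 0.758), ('side', 'drop px', np.float64(1.5), 'dx', np.float64(-1.75), 0.952)]
t 14.85 pos [ 0.4672 -0.2124  0.1265] yaw 0.02 F [-3.46 -3.64 -3.66] M [-0.473  0.217  0.036] open 0.0153
```

Torque has changed sign and the pin is down about 7–8 mm, so this is the middle. Releasing and lifting.

{"method": "step_arm", "body": {"moves": [[[0,0,0],[0,0,0],0.1],[[0,0,0],[0,0,0],0.25],[[0,0,0],[0,0,0],0.5],[[0,0,0],[0,0,0],0.5],[[0,0,0],[0,0,0],0.5],[[-1,0,0],[0,0,0],0.5],[[-3,0,0],[0,0,0],0.5],[[-6,0,0],[0,0,0],0.5],[[-8,0,0],[0,0,0],0.5],[[-9,0,0],[0,0,0],0.5]]}}

```text
t: 15.68
tool_pos: [0.469, -0.2129, 0.2212]
tool_rot: [-0.004, 1.568, -0.004]
contact_force: [1.1, 0.0, 0.5]
opening: 0.0427
```

```bash
python3 pin.py; python3 s.py; python3 - <<'E'
from h import *
im=cams.get_image('scene'); sd=cams.get_image('side')
for c,i in(('scene',im),('side',sd)):
    d=cv2.absdiff(i['pixels'],cv2.imread(f'pics/{c}0.png')).max(2)
    for n in ['slide_box','dimmer']: print(c,n,[(f['at'],round(f['conf'],2),int(d[int(f['at'][1])-8:int(f['at'][1])+8,int(f['at'][0])-8:int(f['at'][0])+8].max())) for f in finder.find_in(c,n)])
a=cv2.resize(im['pixels'][215:285,125:225],(560,392),interpolation=cv2.INTER_CUBIC)
cv2.imwrite('pics/end.png',np.vstack([cv2.resize(im['pixels'][90:290,110:370],(560,431)) [:200*0+208] if 0 else cv2.resize(im['pixels'][100:275,150:370],(560,200)),a]))
E
```

```text
t 15.68 yaw 0.03 Mz moving 0.031 rest [0.001] [('scene', 'drop px', np.float64(1.75), 'dx', np.float64(0.25), 0.753), ('side', 'drop px', np.float64(1.5), 'dx', np.float64(-1.75), 0.953)]
t 15.7833 pos [ 0.4687 -0.2129  0.2196] yaw 0.02 F [-0.34 -0.58 -0.28] M [-0.01  -0.03   0.001] open 0.0427
scene slide_box [([291.1, 249.8], 0.72, 6)]
scene dimmer [([249.4, 162.3], 0.6, 206), ([311.4, 176.9], 0.51, 25)]
side slide_box [([217.8, 192.3], 0.86, 10)]
side dimmer [([279.7, 279.7], 0.96, 13), ([207.7, 208.3], 0.57, 11)]
```

View pics/end.png

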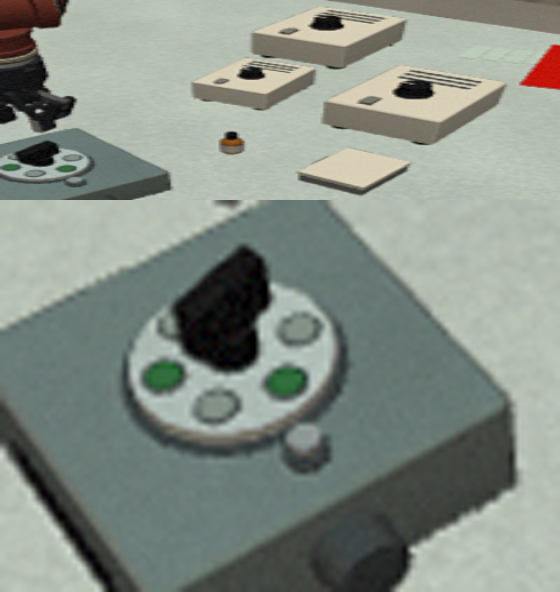

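The pin head sits low, at (306,443) in the crop, and the pin stayed down after release. The gripper is clear and the slide box hasn't moved. Handing in.

```bash
python3 -c "
from station import ctrl; print(ctrl.finish_job())"
```

```text
the job is handed in; nothing more can be done
None
```

I turned the turret knob about 62° clockwise into the hidden notch, let go of it there, lifted the arm clear and handed the job in at about 16 s.

- **Notch:** resistance dipped from about +0.05 to −0.1 N m between 49° and 52°. It changed sign again at 62°, so I stopped there.
- **Pin:** both cameras showed the head down about 6–8 mm (1.5 to 1.75 px, roughly 2 px being full depth). It did not move when I released the knob.
- **Forces:** wrist forces read about 8 N at most (they were only read between moves), and near zero after I let go.
- **Slide box:** it shows no change in either view.
- **Dimmer:** the arm never went near the smallest supply after lifting off from its starting pose. I couldn't compare that dimmer pixel by pixel. The scene view showed a large difference there, because the gripper had hidden it in the first picture. The network also missed it in the last side view.

The moving torque readings were noisy (about ±0.03 N m, with one reading of 0.125 before the notch), so I used the pin's drop in the images to confirm the notch.

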